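# Roll a feeding bottle into the label reader's cradle

## Task

In this milk kitchen one closed feeding bottle is lying loose on its side on the counter. Push it gently by its side with the fingertips so that it rolls along the counter, up the low ramp and into the V-groove of the steel cradle of the label reader, where it must lie still along the groove, with its whole length between the two ends of the groove. You may first nudge it endways on the counter to line it up, but do not pick it up or pinch it; leave everything else where it stands, and take the hand away at the end.

Things in the scene. Friction and masses are not known exactly. Their poses are not given: they have to be found in the camera images.
- lying_bottle: White closed feeding bottle lying on its side: cylinder 54 mm in diameter, 130 mm long in all (the last 20 mm at +x is a cap of 47 mm). About 0.16 kg, smooth (friction about 0.4); it keeps its heading as it rolls and, let go at 0.05 m/s, coasts about 1 cm. Origin on the cylinder's axis at mid-length, 27 mm above the counter; x runs along that axis, y and z turn as it rolls.
- cradle: Fixed steel cradle, 200 mm along its groove (x) and 162 mm across (y), alike on both sides; origin on the counter under mid-groove. Profile across: ramp from the counter at y = +-81 mm up to a crest 14 mm high at y = +-21 mm, then a flank falling at 30 degrees to the groove's bottom, 2 mm high at y = 0. The grey reader housing at its +x end spans x = 108 to 133 mm, 60 mm wide, 52 mm high.
- seat (a point): Where the middle of the seated bottle belongs: mid-groove, 33 mm above the counter. The bottle lies wholly inside the groove if its middle is within 35 mm of this along the groove. Axes as the cradle's: x along the groove, y across, z up.
- bottle_a: Bystander: standing white feeding bottle with a green teat, 54 mm in diameter, 130 mm high; origin under its centre.
- bottle_b: Bystander: standing white feeding bottle with a green teat, 54 mm in diameter, 115 mm high; origin under its centre.
- jar: Bystander: standing glass jar with white lid, 80 mm in diameter, 105 mm high; origin under its centre.
- teat_a: Bystander: green teat on its ring, 42 mm in diameter, 42 mm high; origin under its centre.
- teat_b: Bystander: like teat_a.
- syringe_pack: Bystander: flat paper packet 50 x 130 mm with a syringe on it, 20 mm high; origin under its centre.
- beaker: Bystander: steel beaker 70 mm in diameter, 75 mm high; origin under its centre.
Not all that is in view belongs to the job. Leave any pink look-alike of the lying_bottle alone.

How it is judged:
By the outcome, as a careful person would: the job done as asked, in the order asked, and still so for the second after the job is handed in, with the robot touching nothing.
It also fails if it takes over 67 s, if anything falls off the work surface, if the arm or the gripper's body presses on something with over 40 N, if the wrist force passes 120 N, or if a joint passes its speed limit or range.

## Robot

A 6-joint arm with a two-finger parallel gripper is mounted at the origin on the work surface. World frame = base frame: x ahead of the robot, y to its left, z up, the work surface at z = 0. Lengths are in mm, angles in rad, forces in N, time in s.
With the tool pointing down it reaches from about 275 to 750 mm from the base axis. Payload 10.2 kg.
Tool frame: the origin (TCP) lies at the very end of the fingers, on their centre line; the grasp point (between the pads) lies 19 mm behind it; z points along the fingers, y is the line along which they close (so a half turn about z gives the same grasp; the last joint's range is limited). The gripper opens to 85 mm and grips with 20 to 120 N. Pads are 22 mm wide; open, the fingers measure 114 mm over their backs; the gripper's body (76 mm by 85 mm) begins 54 mm behind the grasp point. The pads swing forward as they close: fully open they stand 13 mm farther back than shut.
Start: joints at [1.032, 0.313, 1.498, -0, 1.331, -0.223], TCP at [163.066, 499.04, 231.294] pointing down, gripper open.
Joint ranges: [-2.94, 2.94], [-0.97, 2.17], [0.19, 2.56], [-1.23, 4.37], [0.02, 3.11], [-2.88, 2.88]. Speed limits (rad/s): [2.39, 2.39, 3.01, 3.14, 3.14, 3.14].

## Interface

Orientations are given as a unit quaternion [w, x, y, z].
In Python, from rig import telemetry, optics, ctrl gives the robot as it stands.
- The arm moves only by the tool servo_tool, never from a script. Its argument "deltas" is a list of rows, each a list of 3 entries, a list of its own where there are three numbers: the shift along the tool's x, y, z in units of 20 cm (1.0 is 20 cm), then the turn, a rotation vector about the tool's x, y, z in units of 90 degrees (1.0 is 90 degrees), then the opening, from 0 (shut) to 1 (fully open). A call has 1 to 8 rows; each row shifts and turns the commanded pose from where the row before left it, along the tool's axes as they then stand; what a row does not reach is not made up. A row lasts 1/10 s, in which the tool goes at most 50 mm and 8.59 degrees, less where a joint would pass 70% of its speed; a pose out of reach is approached as far as the arm can. A call with a number of a shift or a turn outside -1 to 1 is refused whole. A call with a gripper value outside its range is refused whole. The fingers move at their own pace and stop on an object; "squeeze" is the grip in N (left out, the last holds). Time passes only in rows, so rows that do not move let the fingers close. It gives the time, the measured TCP pose, the force, the opening and the grip force at its end, in the units of the state.
- telemetry.sense(): the state, without advancing time (a new reading comes with each control period).
- optics.capture(name): name is "scene" or "side" or "wrist"; returns the picture (400x640x3 uint8, blue, green, red); there is no depth.
- optics.camera_model(name): a dict with "vfov" (degrees; the focal length in pixels is half the picture's height over the tangent of half this angle, whatever the lens; pixels are square), "cx", "cy" (the principal point, pixels), "R" (3x3) and "t" (3): a world point X has camera coordinates R X + t; the wrist camera has in their place "mount" (4x4, takes a point from camera to tool coordinates, whose origin is the TCP and whose axes are the flange's). Camera axes: x right, y down, z forward; pixel columns grow to the right and rows downward; lengths in mm; the calibration is good to about 2 mm. A picture is of the moment at which its call begins: read the wrist's pose just before it. camera_model takes no time and is no camera call.
- ctrl.finish_job(): hands the job in; it is judged then, once.
The state is a dict: "time_s": time; "joints": joint angles; "dq": joint speeds; "tau": joint torques, N m; "eef_pos": TCP position; "ee_rot": TCP orientation; "force": force on the tool from outside, world axes, zero at the start; "wrist_torque": the same for the moment, N m; "grip_width": opening from 0.0 (shut) to 1.0 (fully open); "grip_force": force on a finger pad.
Only numpy, scipy, OpenCV 4.12 (cv2) and the standard library are available. Lean on these libraries where they do the work, as an engineer would, in place of code of your own. Each camera call takes 0.05 s, during which the arm holds its last target. There are 200 camera calls.

## Working session

There is one attempt and no reset: what is moved stays moved. The work goes in short steps, Python scripts to look and compute and a tool call to move; the robot and the scene stay as the last step left them, time stands still between calls to the robot, and variables do not carry over. Pictures are saved under pics/ and viewed, at most 10 in all, crops included, and the job is handed in when it is done.

Besides the shell and the picture viewer there is one more tool, called after "Request:" as name([rows], argument=value, ...), one row to a line, values as JSON. servo_tool: Moves the arm, as the interface text tells. Its arguments: {"type":"object","properties":{"deltas":{"type":"array"},"squeeze":{"type":"number"}},"required":["deltas"]}

```bash
mkdir -p pics; ls
python3 - <<'E'
from rig import telemetry, optics, ctrl
import cv2,numpy as np
a=optics.capture("scene");b=optics.capture("side")
cv2.imwrite("pics/scene0.png",a);cv2.imwrite("pics/side0.png",b)
for n in("scene","side","wrist"):
  print(n,optics.camera_model(n))
s=telemetry.sense();print(s)
E
```

```text
pics
scene {'vfov': 54.48602557915659, 'cx': 312.8469881989899, 'cy': 197.56006939195976, 'R': array([[-0.32728723,  0.94474658,  0.01835664],
       [ 0.68230498,  0.24972037, -0.68709508],
       [-0.65371476, -0.21235262, -0.72633559]]), 't': array([ 201.46029311, -367.14041306, 1509.87870509])}
side {'vfov': 55.24375591597594, 'cx': 320.87731665603997, 'cy': 197.5938991831509, 'R': array([[ 0.74104283, -0.67139343,  0.00929477],
       [-0.42980714, -0.4849389 , -0.76164302],
       [ 0.51586951,  0.56041514, -0.64793018]]), 't': array([-405.90608558,  279.39135139,  727.01326765])}
wrist {'vfov': 67.87438688689575, 'cx': 321.25421136212435, 'cy': 191.46853676513976, 'mount': array([[-1.22954909e-03, -9.49964936e-01, -3.12354140e-01,
         7.88893082e+01],
       [ 9.99999236e-01, -1.12844127e-03, -5.04454696e-04,
         5.26236642e-01],
       [ 1.26740972e-04, -3.12354521e-01,  9.49965598e-01,
        -1.43179605e+02],
       [ 0.00000000e+00,  0.00000000e+00,  0.00000000e+00,
         1.00000000e+00]])}
{'time_s': 0.1, 'joints': array([ 1.03162659e+00,  3.13378248e-01,  1.49832985e+00,  1.16740130e-05,
        1.33101623e+00, -2.23404188e-01]), 'dq': array([ 0.00048859, -0.00330943, -0.00031092, -0.00024257,  0.00064393,
       -0.00131969]), 'tau': array([ 2.42823276e-03, -4.12897933e+01, -2.60141534e+01, -2.18654673e-04,
        3.06321737e-03, -4.22112214e-05]), 'eef_pos': array([162.92975964, 498.8446585 , 230.8121596 ]), 'ee_rot': array([-2.15818378e-04,  1.57229015e-01,  9.87562006e-01, -5.23091822e-04]), 'force': array([-0.17147795,  0.11563468, -0.06870187]), 'wrist_torque': array([-0.06953881, -0.02236763,  0.04336461]), 'grip_force': 0.0, 'grip_width': 1.002075521494047}
```

View pics/scene0.png

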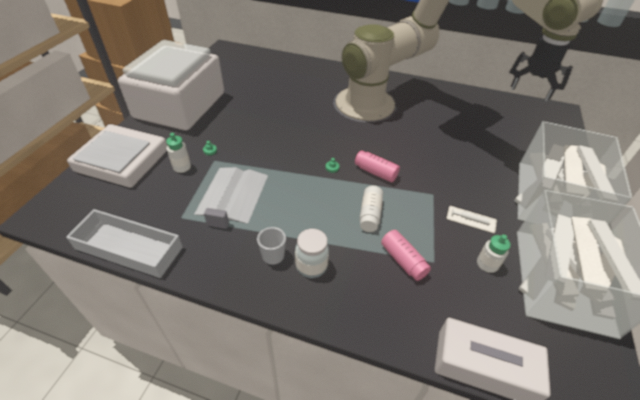

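View pics/side0.png

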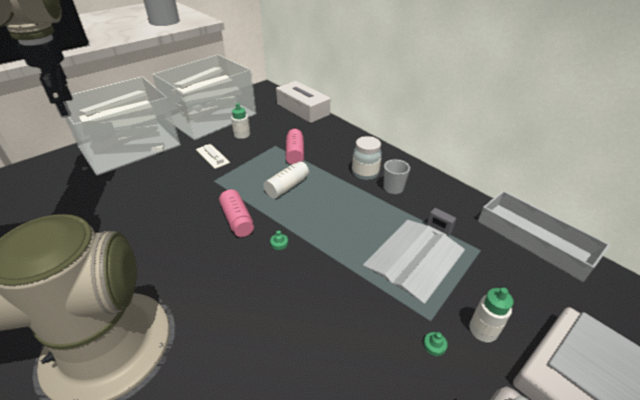

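The pictures show one white lying bottle: scene (371,208), side (286,180). Possible confusions are the pink look-alikes at scene (377,166) and (405,254), and the standing bottles at (178,155) and (492,254). I choose the white one on the mat. The cradle is at scene (232,192), side (420,258), with its housing at (217,216). Next I take a close crop of both.

Run:
```python
import cv2,numpy as np
a=cv2.imread("pics/scene0.png");b=cv2.imread("pics/side0.png")
def c(im,x,y,w,h,f):return cv2.resize(im[y:y+h,x:x+w],None,fx=f,fy=f,interpolation=cv2.INTER_CUBIC)
A=np.hstack([c(a,180,155,100,75,4),c(a,340,175,50,75,8)[:, :400][:300] if 0 else c(a,325,165,100,75,4)])
B=np.hstack([c(b,355,210,133,100,3),c(b,250,150,80,60,5)])if 0 else np.hstack([c(b,355,205,100,100,4)[:300] if 0 else cv2.resize(b[205:310,355:495],(400,300),interpolation=cv2.INTER_CUBIC),c(b,240,145,100,75,4)])
cv2.imwrite("pics/crop0.png",np.vstack([A,B]))
```

```text
(no output)
```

View pics/crop0.png

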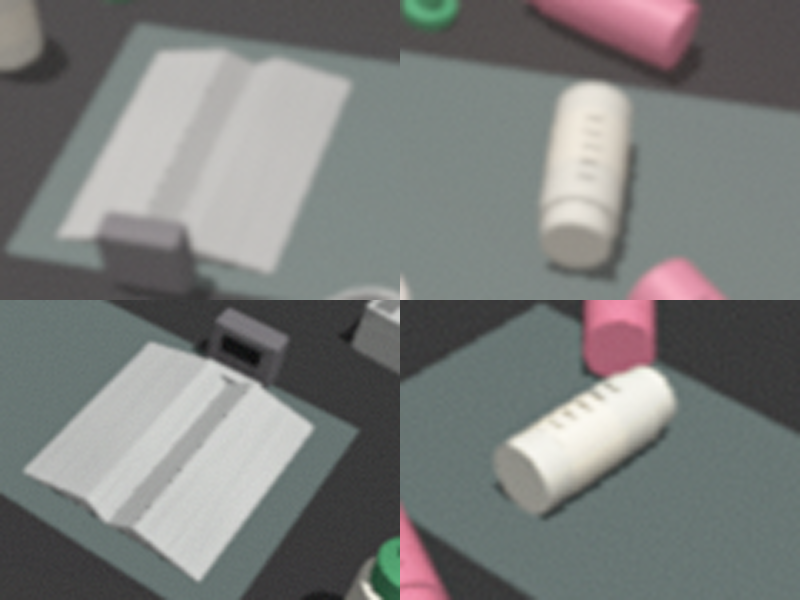

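The crop shows the white bottle with its cap at the lower end, away from the robot. The cradle's four ground corners and the housing are also clear. I fit both poses from the two views.

```bash
cat > h.py <<'E'
from rig import telemetry, optics
import cv2,numpy as np
from scipy.optimize import least_squares
def proj(n,P):
    m=optics.camera_model(n);f=200/np.tan(np.radians(m["vfov"]/2))
    c=np.atleast_2d(P)@m["R"].T+m["t"]
    return c[:,:2]/c[:,2:]*f+[m["cx"],m["cy"]]
def tri(ps,ns=("scene","side")):
    r=least_squares(lambda X:np.concatenate([proj(n,X)[0]-p for n,p in zip(ns,ps)]),[500,100,0.])
    return r.x,np.abs(r.fun).max()
def mask(im,seed,lo=130):
    hsv=cv2.cvtColor(im,cv2.COLOR_BGR2HSV)
    m=((im.min(2)>lo)&(hsv[...,1]<60)).astype(np.uint8)
    _,l=cv2.connectedComponents(m);k=l[seed[1],seed[0]]
    return (l==k) if k else None
def cyl(p,a0=-65,z=None):
    x,y,zz,th=p;t=np.linspace(0,2*np.pi,40)
    ps=[]
    for a,r in((-65,27),(45,27),(45,23.5),(65,23.5)):
        ps.append(np.c_[np.full(40,a),r*np.cos(t),r*np.sin(t)])
    q=np.vstack(ps);c,s=np.cos(th),np.sin(th)
    return np.c_[x+c*q[:,0]-s*q[:,1],y+s*q[:,0]+c*q[:,1],zz+q[:,2]]
D=np.array([[np.cos(a),np.sin(a)] for a in np.linspace(0,2*np.pi,36,endpoint=False)])
def fitb(obs,p0):
    # obs: {cam:mask}; compare support functions of the outlines
    sup={n:(np.argwhere(m)[:,::-1]@D.T).max(0)+.4 for n,m in obs.items()}
    f=lambda p:np.concatenate([(proj(n,cyl(p))@D.T).max(0)-sup[n] for n in sup])
    r=least_squares(f,p0,x_scale=[10,10,10,.1],loss="soft_l1");return r.x,np.sqrt(np.mean(f(r.x)**2))
E
python3 - <<'E'
from h import *
sc=[(248,223),(194.5,214.5),(268,175.75),(218.75,168)]
sd=[(407.9,220),(464.9,249.5),(363.75,264.5),(425,303)]
P=[]
for a,b in zip(sc,sd):
    X,e=tri([a,b]);P.append(X);print(X.round(1),round(e,2))
P=np.array(P);print("centre",P.mean(0).round(1),[np.linalg.norm(P[i]-P[j]).round(1) for i,j in((0,1),(2,3),(0,2),(1,3))])
loc=np.array([[100,81],[100,-81],[-100,81],[-100,-81]])
def f(q):
    c,s=np.cos(q[2]),np.sin(q[2]);W=np.c_[q[0]+c*loc[:,0]-s*loc[:,1],q[1]+s*loc[:,0]+c*loc[:,1],np.zeros(4)]
    return np.r_[(proj("scene",W)-sc).ravel(),(proj("side",W)-sd).ravel()]
r=least_squares(f,[500,0,0],x_scale=[10,10,.1]);print("cradle",r.x,np.abs(r.fun).max());q=r.x
a=cv2.imread("pics/scene0.png");b=cv2.imread("pics/side0.png")
for lo in(120,140):
    o={"scene":mask(a,(371,200),lo),"side":mask(b,(285,178),lo)}
    print([m.sum() for m in o.values()])
    p,e=fitb(o,[500,300,27,q[2]]);print("bottle",p,e)
    c,s=np.cos(q[2]),np.sin(q[2]);d=p[:2]-q[:2];print("in cradle",c*d[0]+s*d[1],-s*d[0]+c*d[1],"dyaw",np.degrees(p[3]-q[2]))
# others
for n,x,y in(("pink1",377,166),("pink2",405,254),("jar",312,270),("beaker",272,260),("teat",332,168),("syr",471,219)):
    m=optics.camera_model("scene");f0=200/np.tan(np.radians(m["vfov"]/2))
    d=m["R"].T@np.array([(x-m["cx"])/f0,(y-m["cy"])/f0,1]);o=-m["R"].T@m["t"];z=27 if 'pink' in n else 5
    print(n,(o+d*(z-o[2])/d[2]).round(0))
E
```

```text
[ 702.2 -164.6   -0.9] 0.9
[ 724.2 -320.9   -1.9] 0.63
[ 507.2 -189.8   -0.9] 0.99
[ 527.4 -348.4    0. ] 0.06
centre [ 615.3 -255.9   -0.9] [np.float64(157.8), np.float64(159.9), np.float64(196.6), np.float64(198.7)]
cradle [ 6.15234316e+02 -2.55770494e+02  1.33977013e-01] 1.5480295215558044
[np.int64(15014), np.int64(884)]
bottle [5.55766650e+02 1.52073766e+02 2.92588381e+01 1.08775057e-01] 66.39161070378594
in cradle -4.456312493422942 412.13284834395347 dyaw -1.443965691076539
[np.int64(726), np.int64(704)]
bottle [5.55623716e+02 1.48996844e+02 3.70720923e+01 1.18118139e-01] 1.8044404414695168
in cradle -5.008969911800499 409.102592653657 dyaw -0.9086465692066102
pink1 [373. 129.  27.]
pink2 [677. 270.  27.]
jar [789.  58.   5.]
beaker [796. -49.   5.]
teat [407.  -7.   5.]
syr [476. 427.   5.]
```

Run:
```python
from h import *
a=cv2.imread("pics/scene0.png").astype(int);b=cv2.imread("pics/side0.png").astype(int)
print("mat/bottle/shade",a[200,330],a[205,371],a[227,370],b[200,320],b[178,285],b[190,273],b[190,290])
q=[615.23,-255.77,.13398]
def mk(im,seed,k):
    m=((im[...,2]-im[...,0]>=k)&(im[...,2]>95)&(im[...,1]-im[...,0]>-15+k)&(im[...,2]-im[...,1]<25)).astype(np.uint8)
    m=cv2.morphologyEx(m,cv2.MORPH_OPEN,np.ones((3,3)));_,l,st,_=cv2.connectedComponentsWithStats(m);print(st[l[seed[1],seed[0]]]);return l==l[seed[1],seed[0]]
for k in(-3,3):
    o={"scene":mk(a,(371,200),k),"side":mk(b,(285,178),k)}
    p,e=fitb(o,[555,150,27,.12]);print("bottle",p.round(3),e)
    c,s=np.cos(q[2]),np.sin(q[2]);d=p[:2]-q[:2];print("in cradle",c*d[0]+s*d[1],-s*d[0]+c*d[1],"dyaw",np.degrees(p[3]-q[2]))
for nm,u,v in(("pink2 cap",(420,271),(295,134)),("pink2 tail",(390,238),(295,160)),("pink1a",(360,158),(227,197)),("pink1b",(396,174),(241,232))):
    print(nm,tri([u,v])[0].round(0))
```

```text
mat/bottle/shade [134 136 126] [189 199 204] [137 146 150] [114 117 103] [235 244 247] [133 141 141] [86 89 77]
[359 184  25  50 991]
[263 162  46  37 917]
bottle [5.54101e+02 1.51005e+02 2.89170e+01 1.15000e-01] 1.2875537622852293
in cradle -6.244702255648818 411.29497726874524 dyaw -1.1150219210376382
[360 184  23  49 920]
[264 162  45  36 881]
bottle [5.55414e+02 1.51987e+02 2.85730e+01 1.38000e-01] 0.734171539448375
in cradle -4.81161741273629 412.0926886865654 dyaw 0.22238348531606228
pink2 cap [719. 313.  34.]
pink2 tail [637. 221.  20.]
pink1a [366. 105.  77.]
pink1b [364. 157. -38.]
```

The bottle fit gives (555,151), axis height 28.6 mm (27 expected). It is aligned with the groove within about 1° and offset about -5 mm along it, so no endways nudge is needed. The cradle is at (615,-256), yaw 0.134, sides 158–160 × 197–199 mm (162 × 200 expected). First I turn the tool so both fingertips lie along the bottle axis, then hover behind it.

Request:
servo_tool([
  [[0,0,0],[0,0,0.0892],0.45],
  [[0,0,0],[0,0,0.0892],0.45],
  [[0,0,0],[0,0,0.0892],0.45],
  [[0,0,0],[0,0,0.0892],0.45],
  [[0,0,0],[0,0,0.0892],0.45],
  [[0,0,0],[0,0,0.0892],0.45],
  [[0,0,0],[0,0,0.0892],0.45],
  [[0,0,0],[0,0,0.0892],0.45],
])

```text
time_s: 0.9
eef_pos: [163.0, 498.9, 231.0]
ee_rot: [0.0, 0.66, 0.751, -0.0]
force: [-0.3, 0.1, -0.4]
grip_width: 0.454
grip_force: 0.0
```

Request:
servo_tool([
  [[-0.137,0.138,0],[0,0,0],0.45],
  [[-0.137,0.138,0],[0,0,0],0.45],
  [[-0.137,0.138,0],[0,0,0],0.45],
  [[-0.137,0.138,0],[0,0,0],0.45],
  [[-0.137,0.138,0],[0,0,0],0.45],
  [[-0.137,0.138,0],[0,0,0],0.45],
  [[-0.137,0.138,0],[0,0,0],0.45],
  [[-0.137,0.138,0],[0,0,0],0.45],
])

```text
time_s: 1.7
eef_pos: [412.2, 310.1, 231.1]
ee_rot: [-0.0, 0.658, 0.753, -0.0]
force: [-0.6, 1.0, 1.1]
grip_width: 0.449
grip_force: 0.0
```

Request:
servo_tool([
  [[-0.137,0.138,0],[0,0,0],0.45],
  [[-0.137,0.138,0],[0,0,0],0.45],
  [[-0.137,0.138,0],[0,0,0],0.45],
  [[-0.137,0.138,0],[0,0,0],0.45],
  [[0,0,0],[0,0,0],0.45],
  [[0,0,0],[0,0,0],0.45],
])

```text
time_s: 2.3
eef_pos: [535.3, 217.0, 230.6]
ee_rot: [-0.001, 0.659, 0.752, -0.0]
force: [0.1, 0.2, 0.6]
grip_width: 0.449
grip_force: 0.0
```

Run:
```python
from h import *
w=optics.capture("wrist");cv2.imwrite("pics/w1.png",w)
```

```text
(no output)
```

View pics/w1.png

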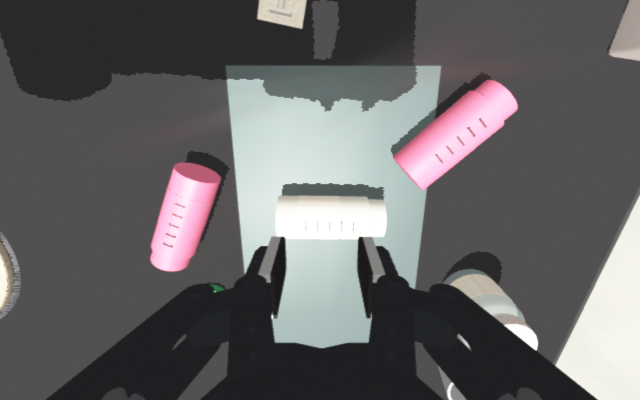

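The wrist view shows the white bottle at (330,217) with its cap to the right, parallel to the finger line. Pink2's tail is near (425,185), clear of the descent. I compare this with the projected pose.

```bash
cat >> h.py <<'E'
from scipy.spatial.transform import Rotation as Ro
def wproj(P,pos,q):
    m=optics.camera_model("wrist");f=200/np.tan(np.radians(m["vfov"]/2));M=np.array(m["mount"])
    T=Ro.from_quat(np.roll(q,-1)).as_matrix();X=(np.atleast_2d(P)-pos)@T
    c=(X-M[:3,3])@M[:3,:3];return c[:,:2]/c[:,2:]*f+[m["cx"],m["cy"]]
E
python3 - <<'E'
from h import *
s=telemetry.sense();p=[555.4,152,27,.138]
u=wproj(cyl(p),s["eef_pos"],s["ee_rot"]);print(u.min(0),u.max(0))
w=cv2.imread("pics/w1.png").astype(int)
m=((w.min(2)>150)&(abs(w[...,2]-w[...,1])<30)&(w[...,2]>=w[...,0]-3)).astype(np.uint8);_,l,st,_=cv2.connectedComponentsWithStats(m);print(st[l[210,330]])
pts=np.argwhere(l==l[210,330])[:,::-1]
D2=(pts@D.T).max(0)+.4
f=lambda q:(wproj(cyl([q[0],q[1],27,q[2]]),s["eef_pos"],s["ee_rot"])@D.T).max(0)-D2
r=least_squares(f,[555,152,.13],x_scale=[10,10,.1],loss="soft_l1");print(r.x,np.abs(f(r.x)).max())
E
```

```text
[274.95103882 195.34466282] [385.04728037 238.61230493]
[ 274  195  113   45 4652]
[5.56125408e+02 1.52036948e+02 1.11515666e-01] 2.0681512526733172
```

The wrist fit, (556,152), agrees with the two-view fit. I descend behind the bottle.

Request:
servo_tool([
  [[0,0,0.2],[0,0,0],0.45],
  [[0,0,0.2],[0,0,0],0.45],
  [[0,0,0.2],[0,0,0],0.45],
  [[0,0,0.2],[0,0,0],0.45],
  [[0,0,0.15],[0,0,0],0.45],
  [[0,0,0.1],[0,0,0],0.45],
  [[0,0,0.03],[0,0,0],0.45],
  [[0,0,0],[0,0,0],0.45],
])

```text
time_s: 3.15
eef_pos: [534.6, 218.1, 15.3]
ee_rot: [-0.0, 0.658, 0.753, -0.0]
force: [-0.4, 0.2, 1.0]
grip_width: 0.449
grip_force: 0.0
```

Request:
servo_tool([
  [[-0.025,0,0],[0,0,0],0.45],
  [[-0.025,0,0],[0,0,0],0.45],
  [[-0.025,0,0],[0,0,0],0.45],
  [[-0.025,0,0],[0,0,0],0.45],
  [[-0.025,0,0],[0,0,0],0.45],
  [[-0.025,0,0],[0,0,0],0.45],
  [[-0.02,0,0],[0,0,0],0.45],
  [[-0.02,0,0],[0,0,0],0.45],
])

```text
time_s: 3.95
eef_pos: [540.4, 179.4, 15.3]
ee_rot: [-0.0, 0.658, 0.753, -0.0]
force: [0.0, 0.3, 0.4]
grip_width: 0.447
grip_force: 0.0
```

Request:
servo_tool([
  [[-0.025,0,0],[0,0,0],0.45],
  [[-0.025,0,0],[0,0,0],0.45],
  [[-0.025,0,0],[0,0,0],0.45],
  [[-0.025,0,0],[0,0,0],0.45],
  [[-0.025,0,0],[0,0,0],0.45],
  [[-0.025,0,0],[0,0,0],0.45],
  [[-0.025,0,0],[0,0,0],0.45],
  [[-0.025,0,0],[0,0,0],0.45],
])

```text
time_s: 4.75
eef_pos: [545.8, 139.8, 15.3]
ee_rot: [0.0, 0.658, 0.753, 0.0]
force: [-0.1, 0.6, -1.0]
grip_width: 0.453
grip_force: 0.0
```

```bash
cat >> h.py <<'E'
def mk(im,k,near):
    im=im.astype(int)
    m=((im[...,2]-im[...,0]>=k)&(im[...,2]>95)&(im[...,1]-im[...,0]>-15+k)&(im[...,2]-im[...,1]<25)).astype(np.uint8)
    m=cv2.morphologyEx(m,cv2.MORPH_OPEN,np.ones((3,3)));_,l,st,_=cv2.connectedComponentsWithStats(m)
    lab=l[int(near[1])-6:int(near[1])+7,int(near[0])-6:int(near[0])+7];v=np.bincount(lab.ravel());v[0]=0
    k=v.argmax();print(st[k]);return l==k
def where(p0,tag,cams=("scene","side")):
    o={}
    for n in cams:
        im=optics.capture(n);cv2.imwrite(f"pics/{n}_{tag}.png",im);o[n]=mk(im,3,proj(n,p0[:3])[0])
    p,e=fitb(o,p0);q=[615.23,-255.77,.13398];c,s=np.cos(q[2]),np.sin(q[2]);d=p[:2]-q[:2]
    print("bottle",p.round(2),"err",e.round(2),"in cradle",(c*d[0]+s*d[1]).round(1),(-s*d[0]+c*d[1]).round(1),"dyaw",np.degrees(p[3]-q[2]).round(2))
    t=telemetry.sense();d=t["eef_pos"][:2]-q[:2];print("TCP in cradle",(c*d[0]+s*d[1]).round(1),(-s*d[0]+c*d[1]).round(1),t["eef_pos"][2],t["force"])
E
python3 - <<'E'
from h import *
t=telemetry.sense()["eef_pos"]
where([556,t[1]-40,27,.13],"p1")
E
```

```text
[342 182  23  48 882]
[277 168  45  38 927]
bottle [5.6234e+02 1.0283e+02 2.8110e+01 1.4000e-01] err 0.78 in cradle -4.5 362.5 dyaw 0.62
TCP in cradle -16.0 401.1 15.303051559390838 [ 0.96655708  0.31214582 -0.35612996]
```

The bottle rolls straight ahead of the fingertips with x steady at -4.5 and heading within 0.6°. I continue.

Request:
servo_tool([
  [[-0.025,0,0],[0,0,0],0.45],
  [[-0.025,0,0],[0,0,0],0.45],
  [[-0.025,0,0],[0,0,0],0.45],
  [[-0.025,0,0],[0,0,0],0.45],
  [[-0.025,0,0],[0,0,0],0.45],
  [[-0.025,0,0],[0,0,0],0.45],
  [[-0.025,0,0],[0,0,0],0.45],
  [[-0.025,0,0],[0,0,0],0.45],
])

```text
time_s: 5.65
eef_pos: [551.1, 100.1, 15.3]
ee_rot: [0.0, 0.658, 0.753, 0.0]
force: [-0.2, 0.6, 0.1]
grip_width: 0.453
grip_force: 0.0
```

Request:
servo_tool([
  [[-0.025,0,0],[0,0,0],0.45],
  [[-0.025,0,0],[0,0,0],0.45],
  [[-0.025,0,0],[0,0,0],0.45],
  [[-0.025,0,0],[0,0,0],0.45],
  [[-0.025,0,0],[0,0,0],0.45],
  [[-0.025,0,0],[0,0,0],0.45],
  [[-0.025,0,0],[0,0,0],0.45],
  [[-0.025,0,0],[0,0,0],0.45],
])

```text
time_s: 6.45
eef_pos: [556.4, 60.5, 15.3]
ee_rot: [-0.0, 0.658, 0.753, 0.0]
force: [-0.3, 0.0, 1.4]
grip_width: 0.447
grip_force: 0.0
```

Request:
servo_tool([
  [[-0.025,0,0],[0,0,0],0.45],
  [[-0.025,0,0],[0,0,0],0.45],
  [[-0.025,0,0],[0,0,0],0.45],
  [[-0.025,0,0],[0,0,0],0.45],
  [[-0.025,0,0],[0,0,0],0.45],
  [[-0.025,0,0],[0,0,0],0.45],
  [[-0.025,0,0],[0,0,0],0.45],
  [[-0.025,0,0],[0,0,0],0.45],
])

```text
time_s: 7.25
eef_pos: [561.8, 20.8, 15.3]
ee_rot: [-0.0, 0.658, 0.753, -0.0]
force: [-0.1, 1.1, -0.6]
grip_width: 0.449
grip_force: 0.0
```

Run:
```python
from h import *
t=telemetry.sense()["eef_pos"]
where([t[0]+16,t[1]-38,27,.13],"p2")
```

```text
[300 176  22  47 765]
[ 310  186   47   41 1024]
bottle [ 5.7838e+02 -1.6560e+01  2.7370e+01  1.5000e-01] err 0.89 in cradle -4.6 242.0 dyaw 1.09
TCP in cradle -16.0 281.0 15.316158280596715 [-1.09921059  0.14542639  0.37557707]
```

Request:
servo_tool([
  [[-0.025,0,0],[0,0,0],0.45],
  [[-0.025,0,0],[0,0,0],0.45],
  [[-0.025,0,0],[0,0,0],0.45],
  [[-0.025,0,0],[0,0,0],0.45],
  [[-0.025,0,0],[0,0,0],0.45],
  [[-0.025,0,0],[0,0,0],0.45],
  [[-0.025,0,0],[0,0,0],0.45],
  [[-0.025,0,0],[0,0,0],0.45],
])

```text
time_s: 8.15
eef_pos: [567.1, -18.9, 15.3]
ee_rot: [-0.0, 0.658, 0.753, -0.0]
force: [0.7, -0.0, 0.3]
grip_width: 0.449
grip_force: 0.0
```

Request:
servo_tool([
  [[-0.025,0,0],[0,0,0],0.45],
  [[-0.025,0,0],[0,0,0],0.45],
  [[-0.025,0,0],[0,0,0],0.45],
  [[-0.025,0,0],[0,0,0],0.45],
  [[-0.025,0,0],[0,0,0],0.45],
  [[-0.025,0,0],[0,0,0],0.45],
  [[-0.025,0,0],[0,0,0],0.45],
  [[-0.025,0,0],[0,0,0],0.45],
])

```text
time_s: 8.95
eef_pos: [572.5, -58.4, 15.3]
ee_rot: [0.0, 0.658, 0.753, 0.0]
force: [-0.2, 0.1, -0.2]
grip_width: 0.453
grip_force: 0.0
```

Request:
servo_tool([
  [[-0.025,0,0],[0,0,0],0.45],
  [[-0.025,0,0],[0,0,0],0.45],
  [[-0.025,0,0],[0,0,0],0.45],
  [[-0.025,0,0],[0,0,0],0.45],
  [[-0.025,0,0],[0,0,0],0.45],
  [[-0.025,0,0],[0,0,0],0.45],
  [[-0.025,0,0],[0,0,0],0.45],
  [[-0.025,0,0],[0,0,0],0.45],
])

```text
time_s: 9.75
eef_pos: [577.8, -98.1, 15.3]
ee_rot: [0.0, 0.658, 0.753, 0.0]
force: [0.1, 0.0, -0.8]
grip_width: 0.449
grip_force: 0.0
```

Run:
```python
from h import *
t=telemetry.sense()["eef_pos"]
where([t[0]+16,t[1]-38,27,.13],"p3")
```

```text
[ 197  168   86   55 3087]
[ 348  205   47   45 1151]
bottle [ 5.9654e+02 -1.3686e+02  2.6350e+01  1.5000e-01] err 21.07 in cradle -2.6 120.3 dyaw 0.73
TCP in cradle -16.0 161.0 15.27055351026892 [-0.15803761 -0.43043524 -0.26834494]
```

The bottle is about 120 mm from the groove, just before the ramp; the mask merges with the cradle in the scene view. I push up the ramp, raising the tips 6 mm.

Request:
servo_tool([
  [[-0.025,0,-0.004],[0,0,0],0.45],
  [[-0.025,0,-0.004],[0,0,0],0.45],
  [[-0.025,0,-0.004],[0,0,0],0.45],
  [[-0.025,0,-0.004],[0,0,0],0.45],
  [[-0.025,0,-0.004],[0,0,0],0.45],
  [[-0.025,0,-0.004],[0,0,0],0.45],
  [[-0.025,0,-0.004],[0,0,0],0.45],
  [[-0.025,0,-0.004],[0,0,0],0.45],
])

```text
time_s: 10.65
eef_pos: [583.1, -137.7, 21.8]
ee_rot: [-0.0, 0.658, 0.753, 0.0]
force: [-0.4, 2.3, 1.8]
grip_width: 0.448
grip_force: 1.2
```

Request:
servo_tool([
  [[-0.025,0,0],[0,0,0],0.45],
  [[-0.025,0,0],[0,0,0],0.45],
  [[-0.025,0,0],[0,0,0],0.45],
  [[-0.025,0,0],[0,0,0],0.45],
  [[-0.025,0,0],[0,0,0],0.45],
  [[-0.025,0,0],[0,0,0],0.45],
  [[-0.02,0,0],[0,0,0],0.45],
  [[-0.02,0,0],[0,0,0],0.45],
])

```text
time_s: 11.45
eef_pos: [588.2, -175.3, 21.7]
ee_rot: [-0.0, 0.658, 0.753, -0.0]
force: [0.2, 1.6, 0.8]
grip_width: 0.448
grip_force: 0.9
```

Run:
```python
from h import *
t=telemetry.sense()["eef_pos"]
where([t[0]+16,t[1]-38,40,.13],"p4",("side",))
im=np.hstack([cv2.resize(cv2.imread(f"pics/side_p4.png")[180:330,340:490],(400,400)),cv2.resize(optics.capture("scene")[150:240,190:280],(400,400))])
cv2.imwrite("pics/c4.png",im)
```

```text
[ 375  215   48   49 1302]
bottle [ 5.9184e+02 -2.1923e+02  5.2050e+01  1.3000e-01] err 0.36 in cradle -18.3 39.3 dyaw -0.05
TCP in cradle -16.0 82.7 21.697318800962947 [ 0.10611716  0.0278251  -0.19801914]
```

View pics/c4.png

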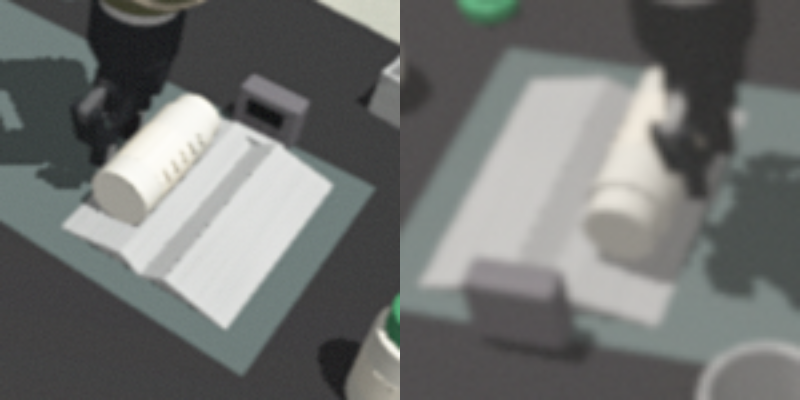

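The bottle is parallel to the groove on the ramp, just short of the crest, with the fingertips behind it. I ease it over the crest slowly and let it settle.

Request:
servo_tool([
  [[-0.02,0,0],[0,0,0],0.45],
  [[-0.02,0,0],[0,0,0],0.45],
  [[-0.02,0,0],[0,0,0],0.45],
  [[-0.02,0,0],[0,0,0],0.45],
  [[-0.02,0,0],[0,0,0],0.45],
  [[-0.02,0,0],[0,0,0],0.45],
  [[-0.015,0,0],[0,0,0],0.45],
  [[-0.015,0,0],[0,0,0],0.45],
])

```text
time_s: 12.35
eef_pos: [592.2, -205.1, 21.7]
ee_rot: [0.0, 0.658, 0.753, -0.0]
force: [-0.0, -0.0, 0.2]
grip_width: 0.451
grip_force: 0.0
```

Request:
servo_tool([
  [[-0.005,0,0],[0,0,0],0.45],
  [[0,0,0],[0,0,0],0.45],
  [[0,0,0],[0,0,0],0.45],
  [[0,0,0],[0,0,0],0.45],
  [[0,0,0],[0,0,0],0.45],
  [[0,0,0],[0,0,0],0.45],
])

```text
time_s: 12.95
eef_pos: [592.3, -205.6, 21.7]
ee_rot: [-0.0, 0.658, 0.753, -0.0]
force: [-0.3, 0.8, -0.2]
grip_width: 0.45
grip_force: 0.0
```

Run:
```python
from h import *
t=telemetry.sense()["eef_pos"]
where([613,-256,33,.13],"p5",("side",))
im=np.hstack([cv2.resize(cv2.imread(f"pics/side_p5.png")[180:330,340:490],(400,400)),cv2.resize(optics.capture("scene")[150:240,190:280],(400,400))])
cv2.imwrite("pics/c5.png",im)
```

```text
[ 391  224   49   52 1396]
bottle [ 5.9167e+02 -2.6613e+02  5.5970e+01  1.4000e-01] err 0.22 in cradle -24.7 -7.1 dyaw 0.08
TCP in cradle -16.0 52.7 21.72043519895854 [-0.43662509  0.7179773   0.47501393]
```

View pics/c5.png

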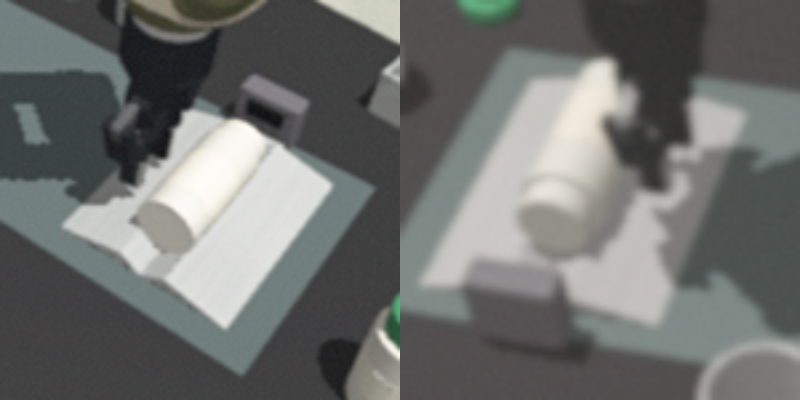

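The bottle lies in the groove, short of the housing, and the fingers are clear of it. I withdraw back and up, then check again.

Request:
servo_tool([
  [[0.05,0,-0.01],[0,0,0],0.45],
  [[0.1,0,-0.05],[0,0,0],0.45],
  [[0.15,0,-0.15],[0,0,0],0.45],
  [[0.15,0,-0.2],[0,0,0],0.45],
  [[0.15,0,-0.2],[0,0,0],0.45],
  [[0.1,0,-0.2],[0,0,0],0.45],
  [[0.05,0,-0.1],[0,0,0],0.45],
  [[0,0,0],[0,0,0],0.45],
])

```text
time_s: 13.85
eef_pos: [572.8, -54.5, 207.7]
ee_rot: [0.003, 0.657, 0.754, 0.001]
force: [-0.1, 0.2, -0.7]
grip_width: 0.449
grip_force: 0.0
```

Request:
servo_tool([
  [[0,0,0],[0,0,0],0.45],
  [[0,0,0],[0,0,0],0.45],
  [[0,0,0],[0,0,0],0.45],
  [[0,0,0],[0,0,0],0.45],
  [[0,0,0],[0,0,0],0.45],
])

```text
time_s: 14.35
eef_pos: [572.2, -57.3, 203.2]
ee_rot: [-0.0, 0.658, 0.753, -0.0]
force: [-0.3, -0.2, -0.8]
grip_width: 0.447
grip_force: 0.0
```

Run:
```python
from h import *
im=optics.capture("side");m=mk(im,3,proj("side",[613,-256,33])[0])
sup=(np.argwhere(m)[:,::-1]@D.T).max(0)+.4
f=lambda q:(proj("side",cyl([q[0],q[1],33,q[2]]))@D.T).max(0)-sup
r=least_squares(f,[613,-256,.13],x_scale=[10,10,.1],loss="soft_l1").x
q=[615.23,-255.77,.13398];c,s=np.cos(q[2]),np.sin(q[2]);d=r[:2]-q[:2]
print("in cradle",c*d[0]+s*d[1],-s*d[0]+c*d[1],np.degrees(r[2]-q[2]),np.abs(f(r)).max())
A=cv2.resize(im[180:330,340:490],(400,400));B=cv2.resize(optics.capture("scene")[150:240,190:280],(400,400))
cv2.imwrite("pics/c6.png",np.hstack([A,B]))
```

```text
[ 391  224   49   52 1388]
in cradle -4.224771469169178 -0.021912042461069148 -0.8337245052628137 1.277133427386694
```

View pics/c6.png

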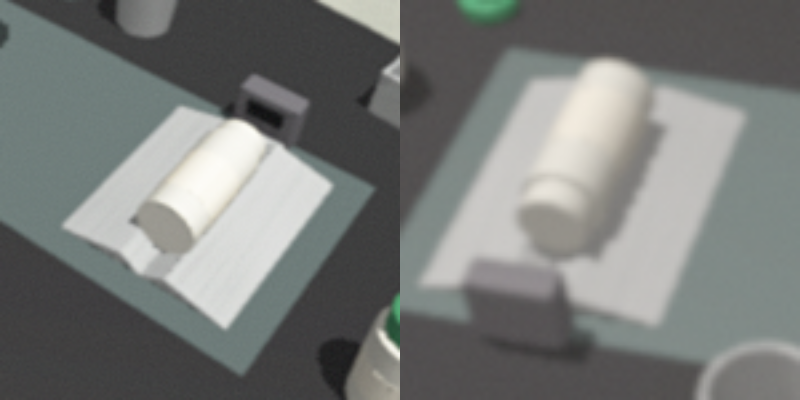

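The bottle is seated in the groove, 4 mm off mid-groove along it and 0 mm across, and it has not moved since the last picture.

```bash
python3 -c "
from rig import ctrl;print(ctrl.finish_job())"
```

```text
the job is handed in; nothing more can be done
None
```

The bottle was rolled up the ramp and lies still in the cradle's V-groove, about 4 mm from mid-groove (35 mm allowed), the hand is clear, and the job was handed in at about 14.5 s.

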